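# Clear the canister and start the dough sheeter

### The job

The tall canister has been left in front of the dough sheeter's control box: stand it upright on the round wooden board and let go of it. Then turn the spring-return bar switch on the sloped panel clockwise until you feel its stop, keep it firmly against the stop for a good second without forcing it, and let go so that it springs fully back to rest. Never lay the canister over, and leave the other things on the bench where they are.

Things in the scene. Friction and masses are not known exactly. Their poses are not given: they have to be found in the camera images.
- canister: tall white ceramic canister with a wooden lid, 62 mm across, 200 mm high (straight sides up to 178 mm), about 0.4 kg, standing loose right in front of the control box, where the tilted gripper must come. Origin: centre of its underside; z up its axis.
- round_board: round wooden board, 160 mm across, 18 mm thick, fixed, lying on the bench to one side (left or right; a square white mould sheet lies on the other side). Origin: centre of its underside, z up. The canister's whole foot must rest on it.
- console: fixed grey wedge-shaped control box, 180 mm deep (x), 220 mm wide (y), turned by up to 17 degrees. Its steel panel is 30 mm high at the front edge (x = -90 mm) and rises at 35 degrees to 156 mm at the back. Origin: centre of its underside. On the panel: the bar switch on the midline at x = -30 mm; higher up a small dial and two lamps (not used, 14 mm high at most).
- switch_housing: fixed round black base of the switch, 90 mm across, 22 mm high, on the panel. Origin: centre of its face on the panel. z points straight out of the panel along the turning axis (35 degrees from vertical, leaning towards the robot), x straight up the slope. A hidden stop pin sits inside it, 30 mm from the axis.
- switch_bar: dark steel bar grip of the switch, turning with it: 75 mm long (x), 20 mm thick (y), flat sides from 30 to 66 mm out along z; white line at its +x end. Origin: on the turning axis at the panel face; z straight out of the panel. Grip point: z = +56 mm. Keep the fingertips above z = 32 mm, over the disc under the bar (78 mm across).
- switch (a joint): switch angle, rad: 0 at rest (bar's +x end 0.5 rad counter-clockwise from up-slope, seen from in front), growing clockwise. Return spring 0.12 Nm at rest plus 0.13 Nm per rad. The stop is out of sight and differs each time: between 0.8 and 1.35 rad. It is rigid: there the torque jumps and the value stops growing. Over about 2 Nm is forcing it.
- brush: pastry brush, 190 mm, lying loose near the robot; leave alone
- bowl: steel bowl, 110 mm across, 60 mm high, loose at the left; leave alone
- wood_block: wooden block 70 x 150 x 30 mm, loose at the right; leave alone
- cutter: steel ring cutter, 80 mm across, 45 mm high, loose at the far left; leave alone
- cup: white ceramic cup, 80 mm across, 100 mm high, loose at the far right; leave alone

How it is judged:
By the outcome, as a careful person would: the job done as asked, in the order asked, and still so for the second after the job is handed in, with the robot touching nothing.
It also fails if it takes over 72 s, if anything falls off the work surface, if the arm or the gripper's body presses on something with over 40 N, if the wrist force passes 120 N, or if a joint passes its speed limit or range.

### The arm

A 6-joint arm with a two-finger parallel gripper is mounted at the origin on the work surface. World frame = base frame: x ahead of the robot, y to its left, z up, the work surface at z = 0. Lengths are in mm, angles in rad, forces in N, time in s.
With the tool pointing down it reaches from about 350 to 875 mm from the base axis. Payload 4.2 kg.
Tool frame: the origin (TCP) lies on the mounting face of the last link; the fingertips stand 173 mm ahead of it and the grasp point (between the pads) lies grip_point_offset ahead of it (grip_point_offset is the distance from the TCP to the grasp point, in mm); z points along the fingers, y is the line along which they close (so a half turn about z gives the same grasp; the last joint's range is limited). The gripper opens to 85 mm and grips with 20 to 120 N. Pads are 22 mm wide; open, the fingers measure 114 mm over their backs; the gripper's body (76 mm by 85 mm) begins 54 mm behind the grasp point. The pads swing forward as they close: fully open they stand 13 mm farther back than shut.
Start: joints at [-0.843, 0.385, 0.008, 0, -1.194, -0.259], TCP at [282.397, -557.541, 404.712] pointing down, gripper open.
Joint ranges: [-3.14, 3.14], [-1.21, 2.06], [-1.07, 1.41], [-3.16, 2.05], [-2.99, -0.16], [-3.1, 3.1]. Speed limits (rad/s): [2.79, 2.79, 3.14, 3.14, 3.14, 3.14].

### API

Orientations are given as a unit quaternion [x, y, z, w].
In Python, from bench import read_state, get_image, job_done, recognise, place_of, grip_point_offset gives the robot as it stands. The module is installed in compiled form; this text tells all that it offers.
- The arm moves only by the tool carry_out, never from a script. Its arguments are lists of equal length, an entry for each row: "slide": the shift along the tool's x, y, z in m, a list of three; "roll": the turn about the tool's z in degrees; "claw": the finger opening in m, from 0 to 0.0854. A call has 1 to 8 rows; each row is the pose to reach, as a shift and turn from the pose commanded when the call began, along the tool's axes at that moment; what a row does not reach only later rows make up. A row lasts 1/8 s, in which the tool goes at most 62.5 mm and 10.7 degrees, less where a joint would pass 70% of its speed; a pose out of reach is approached as far as the arm can. A call with a gripper value outside its range is refused whole. The fingers move at their own pace and stop on an object; the grip force is fixed at half the most. Time passes only in rows, so rows that repeat a pose let the fingers close. It gives the time, the measured TCP pose, the force, the opening and the grip force at its end, in the units of the state.
- read_state(): the state, without advancing time (a new reading comes with each control period).
- get_image(name): name is "scene" or "top" or "wrist"; returns a dict with "img" (384x512x3 uint8, red, green, blue), "z_map" (384x512 float32, mm along the optical axis (not along the pixel's ray), 0 where there is no reading), "mtx" (3x3 intrinsics, pixels), "world_from_camera" (4x4, takes a point from camera to world coordinates); the wrist camera has in their place "T_tool_cam" (4x4, takes a point from camera to tool coordinates, whose origin is the TCP and whose axes are the flange's). Camera axes: x right, y up, looking along -z (the intrinsics and any distortion apply to the point x, -y, -z); pixel columns grow to the right and rows downward; lengths in mm; the calibration is good to about 2 mm. A picture is of the moment at which its call begins: read the wrist's pose just before it.
- job_done(): hands the job in; it is judged then, once.
Trained networks look in a picture, given as the dict that the camera call returned (one of the last four; its "shot" number tells which), for a name from the list of things; names that differ only in an ending like _2 or _b are one class to them, and where a whole thing is asked for, a point or a joint stands for the part that bears it (a point fixed in the world has none). Each returns a list of dicts, best first, with "conf" (0 to 1); they miss things now and then, are a little off and sometimes report something else, mostly with a low value. They report only what shows in the picture. A call takes as long as a camera call.
- recognise(picture, thing): "at" ([column, row] in pixels, amid what is visible of it).
- place_of(picture, thing): "at" ([column, row] in pixels: a listed point, or the origin of a listed thing).
The state is a dict: "clock": time; "joints": joint angles; "joint_vel": joint speeds; "joint_efforts": joint torques, N m; "position": TCP position; "ee_rot": TCP orientation; "contact_force": force on the tool from outside, world axes, zero at the start; "wrist_torque": the same for the moment, N m; "gripper_width": finger opening in mm; "grasp_force": force on a finger pad.
Only numpy, scipy, OpenCV 4.12 (cv2) and the standard library are available. Lean on these libraries where they do the work, as an engineer would, in place of code of your own. Each camera call takes 0.05 s, during which the arm holds its last target. There are 200 camera calls.

## Working session

There is one attempt and no reset: what is moved stays moved. The work goes in short steps, Python scripts to look and compute and a tool call to move; the robot and the scene stay as the last step left them, time stands still between calls to the robot, and variables do not carry over. Pictures are saved under pics/ and viewed, at most 10 in all, crops included, and the job is handed in when it is done.

Besides the shell and the picture viewer there is one more tool, called after "Call:" by a JSON object that holds its "method" and its "body", one argument or row to a line. carry_out: Moves the arm, as the interface text tells. Its arguments: {"type":"object","properties":{"slide":{"type":"array"},"roll":{"type":"array"},"claw":{"type":"array"}},"required":["slide","roll","claw"]}

```bash
mkdir -p pics; cat > h.py <<'E'
import numpy as np,cv2
from bench import *
from scipy.spatial.transform import Rotation as R
def TW(p,s=None):
    if 'world_from_camera' in p: return np.array(p['world_from_camera'])
    T=np.eye(4);T[:3,:3]=R.from_quat(s['ee_rot']).as_matrix();T[:3,3]=s['position'];return T@np.array(p['T_tool_cam'])
def cloud(p,s=None):
    K=p['mtx'];z=p['z_map'];v,u=np.mgrid[:z.shape[0],:z.shape[1]]
    P=np.stack([(u-K[0,2])/K[0,0]*z,-(v-K[1,2])/K[1,1]*z,-z],-1)
    T=TW(p,s);return P@T[:3,:3].T+T[:3,3]
def save(p,n): cv2.imwrite('pics/'+n,cv2.cvtColor(p['img'],cv2.COLOR_RGB2BGR))
E
python3 - <<'E'
from h import *
np.set_printoptions(precision=3,suppress=True)
s=read_state();print(s,grip_point_offset);print(R.from_quat(s['ee_rot']).as_matrix())
a=[]
for c in('scene','top'):
    p=get_image(c);X=cloud(p);a.append(p['img']);print(c,[k for k in p])
    for t in('canister','round_board','console','switch_housing','switch_bar','brush','bowl','wood_block','cutter','cup'):
        for f in (recognise,place_of):
            r=f(p,t)
            for q in r[:1]:
                u,v=np.round(q['at']).astype(int);print(t,f.__name__,(u,v),round(q['conf'],2),X[min(max(v,0),383),min(max(u,0),511)])
    save(p,c+'0.png')
E
```

```text
{'clock': 0.0, 'joints': array([-0.843,  0.386,  0.007, -0.001, -1.194, -0.259]), 'joint_vel': array([ 0.001, -0.001, -0.001, -0.   , -0.001, -0.001]), 'joint_efforts': array([  0.   , -39.229,  18.841,   4.186,  -0.005,  -0.   ]), 'position': array([ 282.331, -557.367,  403.601]), 'ee_rot': array([-0.232,  0.973,  0.001, -0.   ]), 'contact_force': array([ 0.265, -0.877, -0.164]), 'wrist_torque': array([-0.021,  0.008,  0.033]), 'grasp_force': 0.0, 'gripper_width': 85.29215700147579} 154.70000000000002
[[-0.892 -0.452 -0.001]
 [-0.452  0.892  0.002]
 [ 0.     0.002 -1.   ]]
scene ['img', 'z_map', 'mtx', 'world_from_camera', 'shot']
canister call (np.int64(282), np.int64(191)) 0.6 [550.505  88.237 146.136]
canister call (np.int64(279), np.int64(218)) 0.55 [550.973  88.668  36.296]
round_board call (np.int64(367), np.int64(221)) 0.6 [454.083 353.744  16.341]
round_board call (np.int64(364), np.int64(222)) 0.65 [460.431 345.108  15.14 ]
console call (np.int64(257), np.int64(246)) 0.84 [778.416  79.249 154.925]
console call (np.int64(260), np.int64(254)) 0.66 [789.719  90.571 142.52 ]
sw
[... 1865 characters left out ...]
[338.866 -24.354  25.573]
brush call (np.int64(263), np.int64(245)) 0.83 [360.406 -20.942  24.343]
bowl call (np.int64(164), np.int64(222)) 0.58 [446.456 340.722  19.579]
bowl call (np.int64(167), np.int64(165)) 0.76 [660.003 335.372   9.241]
wood_block call (np.int64(350), np.int64(160)) 0.63 [ 669.3   -344.142   27.818]
wood_block call (np.int64(351), np.int64(160)) 0.85 [ 669.664 -348.25    25.744]
cutter call (np.int64(124), np.int64(182)) 0.58 [598.133 497.18    2.29 ]
cutter call (np.int64(136), np.int64(184)) 0.64 [589.776 451.067   5.299]
cup call (np.int64(392), np.int64(174)) 0.59 [ 618.578 -501.366   10.25 ]
cup call (np.int64(384), np.int64(179)) 0.88 [ 589.259 -450.219   84.046]
```

```bash
python3 - <<'E'
from h import *
a=cv2.imread('pics/top0.png')[90:290,90:420];cv2.imwrite('pics/t1.png',cv2.resize(a,None,fx=2.4,fy=2.4))
np.set_printoptions(precision=1,suppress=True)
import cv2
for c in('top',):
    p=get_image(c);X=cloud(p).reshape(-1,3)
    # canister lid top
    m=(X[:,2]>170)&(X[:,2]<215)&(abs(X[:,1]-80)<80)&(abs(X[:,0]-510)<70);Q=X[m];print('lid',m.sum(),Q.mean(0),Q.min(0),Q.max(0),cv2.minEnclosingCircle(Q[:,:2].astype(np.float32)))
    m=(X[:,2]>12)&(X[:,2]<26)&(np.hypot(X[:,0]-450,X[:,1]-344)<110);Q=X[m];print('board',m.sum(),Q.mean(0),cv2.minEnclosingCircle(Q[:,:2].astype(np.float32)))
    # console plane outline
    m=(X[:,2]>22)&(X[:,2]<230)&(X[:,0]>570)&(abs(X[:,1]-60)<180);Q=X[m]
    print('console rect',cv2.minAreaRect(Q[:,:2].astype(np.float32)),m.sum())
E
```

```text
lid 267 [517.7  79.7 196.8] [489.7  51.7 170.5] [549.6 111.5 211.7] ((520.2439575195312, 81.79788208007812), 31.028772354125977)
board 1392 [454.4 343.   18.7] ((459.5816955566406, 332.6109619140625), 90.46424865722656)
console rect ((758.781982421875, 67.17658233642578), (363.3868408203125, 369.33062744140625), 87.01476287841797) 8512
```

View pics/t1.png

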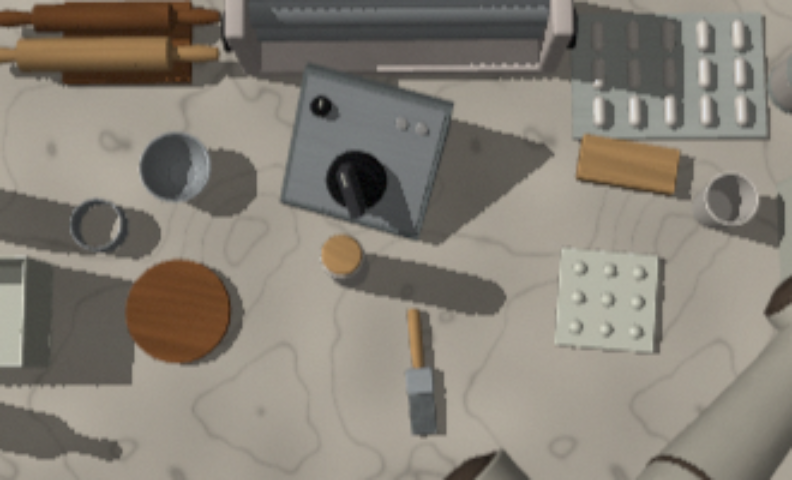

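View pics/scene0.png

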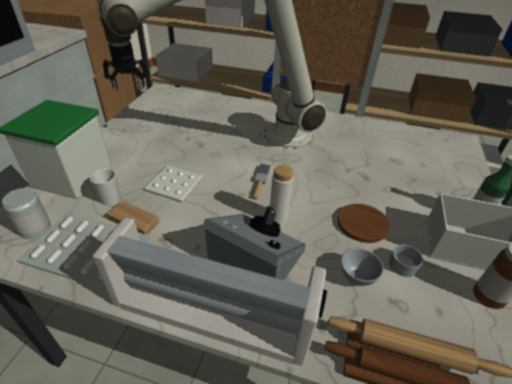

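```bash
cat >> h.py <<'E'
def go(x,y,z):
    s=read_state();M=R.from_quat(s['ee_rot']).as_matrix();d=M.T@(np.array([x,y,z])-s['position']);print('slide m',np.round(d/1000,4),'tool y dir',M[:,1].round(3),'tcp',s['position'].round(1),'j',s['joints'].round(2));return d
E
python3 -c "
from h import *
go(490,70,445)
p=get_image('wrist');print(p['T_tool_cam'])"
```

```text
slide m [-0.4687  0.466  -0.0403] tool y dir [-0.452  0.892 -0.   ] tcp [ 282.4 -557.5  404.7] j [-0.84  0.38  0.01 -0.   -1.19 -0.26]
[[-9.72088060e-05  9.54812627e-01  2.97208409e-01  7.50876385e+01]
 [ 9.99999662e-01  3.35580827e-04 -7.51015217e-04  7.06033601e-01]
 [-8.16816256e-04  2.97208235e-01 -9.54812336e-01  2.95680483e+01]
 [ 0.00000000e+00  0.00000000e+00  0.00000000e+00  1.00000000e+00]]
```

Call:
{"method": "carry_out", "body": {
  "slide": [
    [-0.047,0.047,-0.02],
    [-0.09,0.09,-0.04],
    [-0.13,0.13,-0.04],
    [-0.17,0.17,-0.04],
    [-0.21,0.21,-0.04],
    [-0.25,0.25,-0.04],
    [-0.29,0.29,-0.04],
    [-0.33,0.33,-0.04]
  ],
  "roll": [0,0,0,0,0,0,0,0],
  "claw": [0.0854,0.0854,0.0854,0.0854,0.0854,0.0854,0.0854,0.0854]
}}

```text
clock: 3.2
position: [427.8, -112.2, 445.2]
ee_rot: [-0.232, 0.973, -0.0, 0.001]
contact_force: [0.5, -0.1, 0.2]
gripper_width: 85.9
grasp_force: 0.0
```

Call:
{"method": "carry_out", "body": {
  "slide": [
    [-0.04,0.04,0],
    [-0.08,0.08,0],
    [-0.12,0.12,0],
    [-0.139,0.136,0],
    [-0.139,0.136,0]
  ],
  "roll": [0,0,0,0,0],
  "claw": [0.0854,0.0854,0.0854,0.0854,0.0854]
}}

```text
clock: 3.82
position: [490.7, 71.1, 444.4]
ee_rot: [-0.233, 0.972, -0.0, -0.0]
contact_force: [0.1, 0.3, -0.1]
gripper_width: 85.6
grasp_force: 0.0
```

```bash
python3 - <<'E'
from h import *
np.set_printoptions(precision=1,suppress=True)
s=read_state();print(s['clock'],s['position'],s['ee_rot'])
p=get_image('wrist');X=cloud(p,s);save(p,'w1.png')
Q=X.reshape(-1,3);Q=Q[p['z_map'].reshape(-1)>0]
m=(Q[:,2]>192)&(Q[:,2]<215)&(abs(Q[:,1]-80)<60)&(abs(Q[:,0]-515)<60);L=Q[m];print('lid',m.sum(),L.mean(0),cv2.minEnclosingCircle(L[:,:2].astype(np.float32)))
# panel plane fit
m=(Q[:,2]>35)&(Q[:,2]<170)&(Q[:,0]>580)&(abs(Q[:,1]-60)<150);P=Q[m]
print(len(P));np.save('P.npy',P)
best=0;g=np.random.default_rng(0)
for _ in range(800):
    a,b,c=P[g.choice(len(P),3)];n=np.cross(b-a,c-a);
    if np.linalg.norm(n)<100: continue
    n/=np.linalg.norm(n);n*=np.sign(n[2])
    if abs(n[2]-np.cos(np.radians(35)))>.06: continue
    k=(abs((P-a)@n)<1.5).sum()
    if k>best: best,N,A=k,n,a
I=P[abs((P-A)@N)<2];c=I.mean(0);N=np.linalg.svd(I-c,full_matrices=False)[2][2];N*=np.sign(N[2]);print('plane',best,np.round(N,4),c,'tilt',np.degrees(np.arccos(N[2])),'yaw',np.degrees(np.arctan2(-N[1],-N[0])))
print(I.min(0),I.max(0))
for t in ('switch_bar','switch_housing','console','canister'):
    for f in(recognise,place_of):print(t,[(q['at'],round(q['conf'],2)) for q in f(p,t)[:2]])
E
```

```text
3.825 [490.7  71.1 444.4] [-0.2  1.  -0.  -0. ]
lid 3161 [517.5  80.3 200.8] ((519.1983642578125, 81.16658782958984), 27.834318161010742)
14795
plane 8948 [-0.6  0.2  0.8] [657.1  44.   84.6] tilt 34.98047972997498 yaw -15.89182453048633
[580.  -66.5  35. ] [758.2 183.  158.1]
switch_bar [([207.5, 273.6], 0.69)]
switch_bar [([198.8, 269.2], 0.62), ([237.4, 39.7], 0.39)]
switch_housing [([185.8, 245.9], 0.62)]
switch_housing []
console [([189.3, 271.7], 0.59)]
console [([198.8, 257.9], 0.64)]
canister [([253.7, 216.6], 0.65)]
canister [([252.9, 181.4], 0.68)]
```

View pics/w1.png

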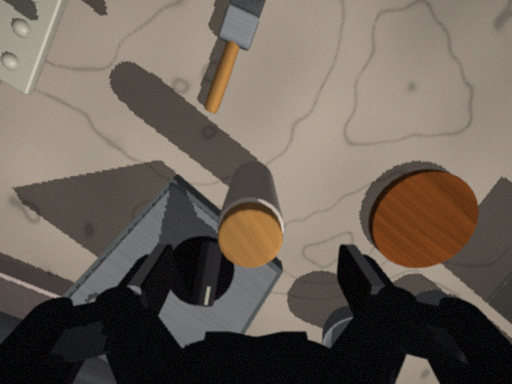

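```bash
python3 - <<'E'
from h import *
np.set_printoptions(precision=1,suppress=True)
for c in('wrist','top'):
    s=read_state();p=get_image(c);X=cloud(p,s);I=p['img'].astype(int)
    m=(I[...,0]-I[...,2]>40)&(X[...,2]>8)&(X[...,2]<32)&(np.hypot(X[...,0]-455,X[...,1]-340)<120)
    Q=X[m];print(c,len(Q),Q.mean(0),Q.min(0),Q.max(0),cv2.minEnclosingCircle(Q[:,:2].astype(np.float32)))
go(518,80.7,308)
E
```

```text
wrist 7912 [452.1 341.4  19.5] [375.9 263.5  14.7] [534.3 422.9  22.4] ((455.2389221191406, 343.7772216796875), 80.25740051269531)
top 157 [512.9 371.8  18.5] [480.1 319.3   9.4] [535.8 415.9  28.1] ((505.36279296875, 367.3273620605469), 54.24268341064453)
slide m [-0.  -0.   0.1] tool y dir [-0.5  0.9  0. ] tcp [490.2  69.7 444.8] j [ 0.5  0.1 -0.2 -0.  -1.2 -1.6]
```

Call:
{"method": "carry_out", "body": {
  "slide": [
    [-0.03,-0.003,0],
    [-0.03,-0.003,0.04],
    [-0.03,-0.003,0.09],
    [-0.03,-0.003,0.125],
    [-0.03,-0.003,0.137],
    [-0.03,-0.003,0.137]
  ],
  "roll": [0,0,0,0,0,0],
  "claw": [0.0854,0.0854,0.0854,0.0854,0.0854,0.0854]
}}

```text
clock: 5.12
position: [518.7, 81.0, 307.8]
ee_rot: [-0.232, 0.973, -0.0, -0.0]
contact_force: [-0.2, 1.2, -0.1]
gripper_width: 85.4
grasp_force: 0.0
```

Call:
{"method": "carry_out", "body": {
  "slide": [
    [0,0,0],
    [0,0,0],
    [0,0,0],
    [0,0,0],
    [0,0,0],
    [0,0,0]
  ],
  "roll": [0,0,0,0,0,0],
  "claw": [0.055,0.055,0.055,0.055,0.055,0.055]
}}

```text
clock: 5.88
position: [519.3, 81.1, 310.1]
ee_rot: [-0.233, 0.973, -0.0, 0.003]
contact_force: [0.2, -0.8, 5.8]
gripper_width: 60.7
grasp_force: 65.1
```

Call:
{"method": "carry_out", "body": {
  "slide": [
    [0,0,-0.025],
    [0,0,-0.05],
    [-0.01,0.045,-0.05],
    [-0.022,0.09,-0.05],
    [-0.034,0.14,-0.05],
    [-0.046,0.19,-0.05],
    [-0.056,0.235,-0.05],
    [-0.062,0.262,-0.05]
  ],
  "roll": [0,0,0,0,0,0,0,0],
  "claw": [0.055,0.055,0.055,0.055,0.055,0.055,0.055,0.055]
}}

```text
clock: 6.88
position: [454.0, 344.5, 356.8]
ee_rot: [-0.233, 0.973, 0.0, -0.001]
contact_force: [0.4, -0.3, -4.1]
gripper_width: 60.4
grasp_force: 65.9
```

Call:
{"method": "carry_out", "body": {
  "slide": [
    [0,0,0],
    [0,0,0.01],
    [0,0,0.02],
    [0,0,0.025],
    [0,0,0.028],
    [0,0,0.028]
  ],
  "roll": [0,0,0,0,0,0],
  "claw": [0.055,0.055,0.055,0.055,0.055,0.055]
}}

```text
clock: 7.62
position: [455.4, 342.5, 329.6]
ee_rot: [-0.232, 0.973, -0.0, -0.0]
contact_force: [0.1, -0.0, -3.2]
gripper_width: 60.6
grasp_force: 66.0
```

```bash
python3 - <<'E'
from h import *
np.set_printoptions(precision=1,suppress=True)
s=read_state();print(s['clock'],s['position'],s['contact_force'],s['wrist_torque'],s['gripper_width'])
p=get_image('scene');save(p,'s2.png');cv2.imwrite('pics/s2c.png',cv2.resize(cv2.imread('pics/s2.png')[100:300,220:460],None,fx=3,fy=3))
E
```

```text
7.625 [455.4 342.5 329.6] [ 0.1 -0.  -3.2] [0. 0. 0.] 60.63623365936878
```

View pics/s2c.png

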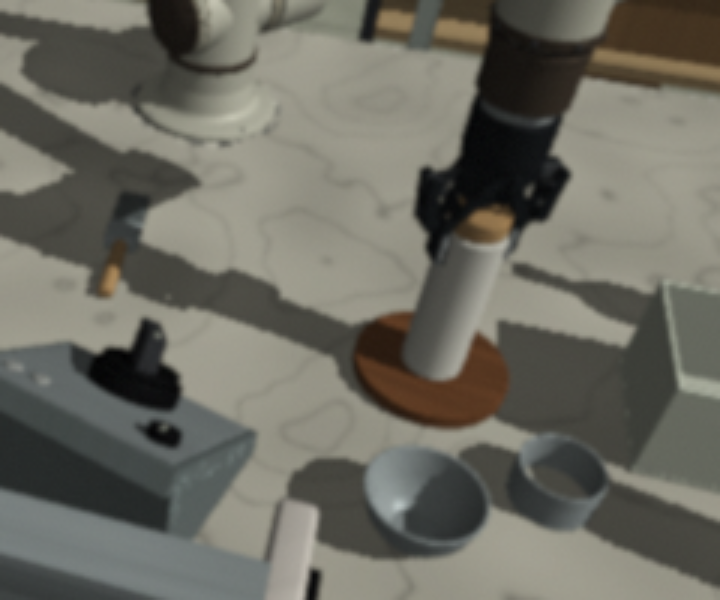

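The canister hangs upright over the board centre (foot about pixel (437,362) in the crop), just above it. I'll lower it the last few mm.

Call:
{"method": "carry_out", "body": {
  "slide": [
    [0,0,0.001],
    [0,0,0.002],
    [0,0,0.003],
    [0,0,0.003]
  ],
  "roll": [0,0,0,0],
  "claw": [0.055,0.055,0.055,0.055]
}}

```text
clock: 8.18
position: [455.4, 342.8, 328.2]
ee_rot: [-0.233, 0.973, 0.0, 0.001]
contact_force: [-3.1, -0.8, 4.9]
gripper_width: 60.3
grasp_force: 66.8
```

Call:
{"method": "carry_out", "body": {
  "slide": [
    [0,0,0],
    [0,0,0],
    [0,0,0],
    [0,0,0],
    [0,0,-0.02],
    [0,0,-0.06],
    [0,0,-0.1],
    [0,0,-0.12]
  ],
  "roll": [0,0,0,0,0,0,0,0],
  "claw": [0.0854,0.0854,0.0854,0.0854,0.0854,0.0854,0.0854,0.0854]
}}

```text
clock: 9.18
position: [455.4, 342.8, 449.4]
ee_rot: [-0.232, 0.973, 0.001, 0.002]
contact_force: [-0.1, 0.1, 0.2]
gripper_width: 85.2
grasp_force: 0.0
```

```bash
python3 - <<'E'
from h import *
np.set_printoptions(precision=2,suppress=True)
p=get_image('top');X=cloud(p).reshape(-1,3)
m=(X[:,2]>190)&(X[:,2]<235)&(np.hypot(X[:,0]-455,X[:,1]-343)<60);print('lid',m.sum(),X[m].mean(0) if m.any() else 0)
# switch pose from wrist cloud P + top cloud
P=np.load('P.npy')
t=(X[:,2]>35)&(X[:,2]<190)&(X[:,0]>585)&(X[:,0]<770)&(abs(X[:,1]-60)<140);Q=X[t]
N=None
for name,C in(('wrist',P),('top',Q)):
    yaw=np.radians(-15.9);up=np.array([np.cos(yaw)*np.cos(np.radians(35)),np.sin(yaw)*np.cos(np.radians(35)),np.sin(np.radians(35))]);y=np.array([-np.sin(yaw),np.cos(yaw),0]);n=np.cross(up,y)
    h=C@n; o=np.median(h[abs(h-np.median(h))<4]);h=h-o
    print(name,'n',n,'o',o,len(C))
    B=np.stack([C@up,C@y,h],1);np.save(name+'B.npy',B)
    pan=B[abs(h)<3];print('panel rect (up,y)',cv2.minAreaRect(pan[:,:2].astype(np.float32)))
    for lo,hi in((18,26),(26,33),(60,72)):
        b=B[(h>lo)&(h<hi)]
        if len(b)<8: print(lo,len(b));continue
        print(lo,len(b),b.mean(0),cv2.minAreaRect(b[:,:2].astype(np.float32)))
print(up,y,n)
E
```

```text
lid 199 [448.32 334.47 213.57]
wrist n [-0.55  0.16  0.82] o -286.2159324558785 14795
panel rect (up,y) ((578.3511962890625, 240.1070556640625), (220.39077758789062, 214.3387908935547), 89.83094024658203)
18 457 [540.69 229.51  19.98] ((537.7205200195312, 241.72549438476562), (87.9969711303711, 81.59935760498047), 36.71577453613281)
26 1519 [543.6  234.28  29.08] ((542.2153930664062, 239.49522399902344), (76.7923583984375, 70.4031982421875), 84.56901550292969)
60 1052 [541.16 239.94  63.86] ((539.4154052734375, 239.94366455078125), (74.78690338134766, 19.951080322265625), 28.504701614379883)
top n [-0.55  0.16  0.82] o -286.49602609084656 3311
panel rect (up,y) ((578.8592529296875, 239.03317260742188), (215.52284240722656, 221.65748596191406), 0.5013824105262756)
18 115 [555.91 242.48  22.04] ((582.3231201171875, 251.1985626220703), (168.79537963867188, 88.73040008544922), 17.21669578552246)
26 138 [543.95 233.76  29.18] ((542.2198486328125, 240.2098846435547), (69.62629699707031, 75.61893463134766), 16.816936492919922)
60 94 [542.24 240.11  64.28] ((541.216552734375, 239.5556640625), (73.30889892578125, 20.164480209350586), 27.941837310791016)
[ 0.79 -0.22  0.57] [0.27 0.96 0.  ] [-0.55  0.16  0.82]
```

```bash
cat > sw.py <<'E'
from h import *
yaw=np.radians(-15.9);c,s_=np.cos(np.radians(35)),np.sin(np.radians(35))
up=np.array([np.cos(yaw)*c,np.sin(yaw)*c,s_]);y=np.array([-np.sin(yaw),np.cos(yaw),0]);n=np.cross(up,y)
A=up*541+y*239.9+n*-285.3
ey=y;ex=np.array([np.cos(yaw),np.sin(yaw),0])
def tip(phi,xb,zb,psi=0,hy=11,hx=14.5):
    "tip centre (world) of closed fingers touching the left face of bar at angle phi"
    b=np.cos(phi)*up-np.sin(phi)*y; l=np.sin(phi)*up+np.cos(phi)*y
    g=np.linspace(-1,1,15);H=np.arange(0,60,2.)
    a,q,h=np.meshgrid(g*hx,g*hy,H,indexing='ij')
    e1=np.cos(psi)*ex+np.sin(psi)*ey;e2=-np.sin(psi)*ex+np.cos(psi)*ey
    D=a[...,None]*e1+q[...,None]*e2+h[...,None]*np.array([0,0,1.]);D=D.reshape(-1,3)
    X=D@b+xb;Z=D@n+zb;Y=D@l
    k=(abs(X)<37.5)&(Z>30)&(Z<66);i=np.where(k)[0][np.argmin(Y[k])]
    yo=10-Y[i]
    return A+b*xb+l*yo+n*zb,X[i],Z[i],Z.min()
E
python3 - <<'E'
from sw import *
np.set_printoptions(precision=1,suppress=True)
for psi in(0,-.35):
  for f in(-.5,-.2,.1,.4,.7,.85):
    t,cx,cz,zm=tip(f,24,46,psi);d=t-A;print(psi,f,t+[0,0,173],'contact x,z',cx,cz,'zmin',zm,'panel',d@up,d@y,d@n)
go(*(tip(-.5,24,46)[0]+y*15+[0,0,173+70]))
E
```

```text
0 -0.5 [639.6 106.4 291.2] contact x,z 37.28770370172241 65.37188938562456 zmin 37.683141672909834 panel 6.778198091042328 37.65250304941593 45.99999999999999
0 -0.2 [646.5  94.7 298. ] contact x,z 37.46089336366518 54.35394223600092 zmin 37.683141672909834 panel 18.762993476698277 28.24299639395692 46.000000000000014
0 0.1 [649.9  84.7 302.2] contact x,z 13.279801990193537 54.316858327090166 zmin 37.683141672909834 panel 26.08949710296867 19.624273647705895 45.99999999999998
0 0.4 [652.6  77.5 305.5] contact x,z 17.3435113211866 54.316858327090166 zmin 37.683141672909834 panel 31.74631984226925 13.456728511521042 46.00000000000006
0 0.7 [652.9  68.1 307.4] contact x,z 22.001824961162587 54.316858327090166 zmin 37.683141672909834 panel 35.14780544211328 4.474457081356195 46.00000000000005
0 0.85 [651.7  63.  307.6] contact x,z 24.424999580897754 54.316858327090166 zmin 37.683141672909834 panel 35.51059675523359 -0.7501921218385231 45.99999999999999
-0.35 -0.5 [639.  110.8 289.9] contact x,z 36.82991922061433 61.648782509189516 zmin 36.02391110415226 panel 4.546200340091517 41.7381475
[... 253 characters left out ...]
5082935767573 zmin 36.02391110415226 panel 26.3183529656024 21.905198654754237 45.99999999999997
-0.35 0.4 [650.5  74.5 304.6] contact x,z 37.391077291188424 40.35082935767573 zmin 36.02391110415226 panel 30.265794447165707 9.954956653584828 46.000000000000036
-0.35 0.7 [650.9  66.5 306.4] contact x,z 16.556743445071312 55.97608889584774 zmin 36.02391110415226 panel 33.352804214900466 2.3433565356903605 46.00000000000001
-0.35 0.85 [650.2  62.1 306.8] contact x,z 18.624676936243382 55.97608889584774 zmin 36.02391110415226 panel 34.05210839856341 -2.0314417422010527 46.00000000000001
slide m [-0.1 -0.3  0.1] tool y dir [-0.5  0.9  0. ] tcp [455.7 342.9 451.6] j [ 0.9  0.3 -0.1  0.  -1.2 -2. ]
```

Call:
{"method": "carry_out", "body": {
  "slide": [
    [-0.012,-0.05,0],
    [-0.024,-0.1,0],
    [-0.036,-0.15,0],
    [-0.048,-0.2,0],
    [-0.06,-0.25,0],
    [-0.067,-0.283,0],
    [-0.067,-0.283,0.05],
    [-0.067,-0.283,0.085]
  ],
  "roll": [-10,-20,-30,-40,-47,-47,-47,-47],
  "claw": [0.0,0.0,0.0,0.0,0.0,0.0,0.0,0.0]
}}

```text
clock: 10.22
position: [642.7, 119.6, 358.5]
ee_rot: [-0.6, 0.8, 0.001, -0.001]
contact_force: [0.5, -0.3, 0.1]
gripper_width: -0.0
grasp_force: 0.0
```

```bash
python3 - <<'E'
from sw import *
np.set_printoptions(precision=4,suppress=True)
s=read_state();M=R.from_quat(s['ee_rot']).as_matrix();print(s['clock'],M,s['joints'],s['gripper_width'],y,s['contact_force'])
print('down:');p0=tip(-.5,24,46)[0]+y*14+[0,0,173]
go(*p0)
prev=p0
for f in(-.5,-.2,.1,.4,.7,.85):
    t=tip(f,24,46)[0]+[0,0,173];print(f,(M.T@(t-p0)/1000))
X=p=get_image('scene');save(p,'s3.png');cv2.imwrite('pics/s3c.png',cv2.resize(cv2.imread('pics/s3.png')[130:290,200:400],None,fx=3.5,fy=3.5))
E
```

```text
10.225 [[-0.2797 -0.9601 -0.003 ]
 [-0.9601  0.2797 -0.0004]
 [ 0.0012  0.0028 -1.    ]] [ 0.4307  0.4663  0.0196 -0.001  -1.127  -0.7138] -0.01782708357890106 [0.274  0.9617 0.    ] [ 0.542  -0.3024  0.081 ]
down:
slide m [-0.0006 -0.0008  0.0674] tool y dir [-0.96   0.28   0.003] tcp [642.7 119.6 358.5] j [ 0.43  0.47  0.02 -0.   -1.13 -0.71]
-0.5 [ 0.014  -0.0001  0.    ]
-0.2 [ 0.0234 -0.0099 -0.0069]
0.1 [ 0.0319 -0.016  -0.0111]
0.4 [ 0.0381 -0.0206 -0.0143]
0.7 [ 0.0471 -0.0235 -0.0163]
0.85 [ 0.0523 -0.0238 -0.0165]
```

View pics/s3c.png

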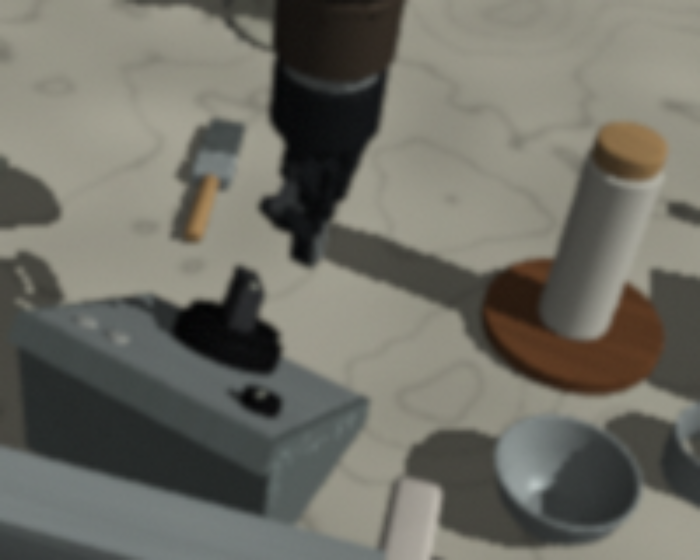

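Call:
{"method": "carry_out", "body": {
  "slide": [
    [0,0,0.03],
    [0,0,0.055],
    [0,-0.001,0.067],
    [0,-0.001,0.067]
  ],
  "roll": [0,0,0,0],
  "claw": [0.0,0.0,0.0,0.0]
}}

```text
clock: 10.78
position: [644.0, 120.3, 294.2]
ee_rot: [-0.601, 0.799, 0.0, -0.001]
contact_force: [0.0, 0.1, 1.4]
gripper_width: -0.2
grasp_force: 0.0
```

Call:
{"method": "carry_out", "body": {
  "slide": [
    [0.005,0,0],
    [0.01,0,0],
    [0.014,0,0],
    [0.017,-0.003,-0.002],
    [0.02,-0.0065,-0.0045],
    [0.0234,-0.01,-0.007],
    [0.0234,-0.01,-0.007]
  ],
  "roll": [0,0,0,0,0,0,0],
  "claw": [0,0,0,0,0,0,0]
}}

```text
clock: 11.65
position: [647.4, 94.9, 301.9]
ee_rot: [-0.601, 0.799, -0.0, 0.0]
contact_force: [-0.7, 3.8, 0.4]
gripper_width: 0.0
grasp_force: 1.6
```

```bash
python3 - <<'E'
from sw import *
np.set_printoptions(precision=3,suppress=True)
s=read_state();print(s['clock'],s['position'],s['contact_force'],s['wrist_torque'],s['joint_efforts'])
p=get_image('scene');save(p,'s4.png');cv2.imwrite('pics/s4c.png',cv2.resize(cv2.imread('pics/s4.png')[160:280,210:330],None,fx=4.5,fy=4.5))
E
```

```text
11.65 [647.358  94.898 301.866] [-0.745  3.754  0.353] [ 1.01   0.087 -0.019] [ -2.317 -44.572  17.001   4.651  -0.351   0.014]
```

View pics/s4c.png

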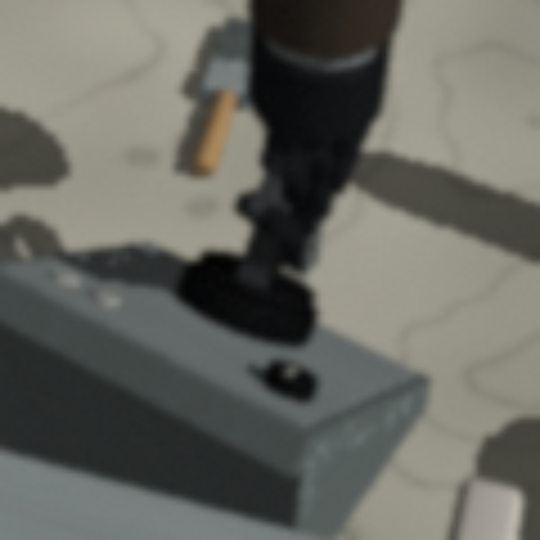

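Call:
{"method": "carry_out", "body": {
  "slide": [
    [0.003,-0.002,0.0],
    [0.006,-0.004,-0.001],
    [0.0085,-0.006,-0.002],
    [0.01,-0.007,-0.003],
    [0.0105,-0.0075,-0.0035]
  ],
  "roll": [0,0,0,0,0],
  "claw": [0,0,0,0,0]
}}

```text
clock: 12.32
position: [651.0, 83.3, 304.6]
ee_rot: [-0.601, 0.799, 0.001, 0.0]
contact_force: [-0.9, 5.6, -2.8]
gripper_width: 0.0
grasp_force: 2.6
```

Call:
{"method": "carry_out", "body": {
  "slide": [
    [0.001,-0.0007,-0.0005],
    [0.002,-0.0014,-0.001],
    [0.002,-0.0014,-0.001]
  ],
  "roll": [0,0,0],
  "claw": [0,0,0]
}}

```text
clock: 12.7
position: [651.9, 81.2, 305.5]
ee_rot: [-0.601, 0.799, 0.001, 0.0]
contact_force: [-0.7, 5.1, -1.3]
gripper_width: 0.1
grasp_force: 2.5
```

Call:
{"method": "carry_out", "body": {
  "slide": [
    [0.001,-0.0006,-0.0004],
    [0.002,-0.001,-0.0007],
    [0.002,-0.001,-0.0007]
  ],
  "roll": [0,0,0],
  "claw": [0,0,0]
}}

```text
clock: 13.08
position: [652.4, 79.1, 306.3]
ee_rot: [-0.601, 0.799, 0.001, 0.0]
contact_force: [-0.9, 6.4, -2.8]
gripper_width: -0.2
grasp_force: 2.6
```

Call:
{"method": "carry_out", "body": {
  "slide": [
    [0.0008,-0.0004,-0.0003],
    [0.0015,-0.0007,-0.0005],
    [0.0015,-0.0007,-0.0005]
  ],
  "roll": [0,0,0],
  "claw": [0,0,0]
}}

```text
clock: 13.45
position: [652.7, 77.5, 306.8]
ee_rot: [-0.601, 0.799, 0.001, 0.001]
contact_force: [-1.4, 5.7, -2.9]
gripper_width: -0.3
grasp_force: 2.6
```

Call:
{"method": "carry_out", "body": {
  "slide": [
    [0.0008,-0.0003,-0.0002],
    [0.0015,-0.0005,-0.0003],
    [0.0015,-0.0005,-0.0003]
  ],
  "roll": [0,0,0],
  "claw": [0,0,0]
}}

```text
clock: 13.82
position: [652.8, 76.0, 307.2]
ee_rot: [-0.601, 0.799, 0.001, 0.001]
contact_force: [-0.2, 6.2, -2.0]
gripper_width: -0.1
grasp_force: 2.7
```

Call:
{"method": "carry_out", "body": {
  "slide": [
    [0.0008,-0.0003,-0.0002],
    [0.0015,-0.0005,-0.0003],
    [0.0015,-0.0005,-0.0003]
  ],
  "roll": [0,0,0],
  "claw": [0,0,0]
}}

```text
clock: 14.2
position: [652.9, 74.5, 307.6]
ee_rot: [-0.601, 0.799, 0.001, 0.001]
contact_force: [0.9, 6.0, -2.7]
gripper_width: -0.1
grasp_force: 2.7
```

Call:
{"method": "carry_out", "body": {
  "slide": [
    [0.0008,-0.0003,-0.0002],
    [0.0015,-0.0005,-0.0003],
    [0.0015,-0.0005,-0.0003]
  ],
  "roll": [0,0,0],
  "claw": [0,0,0]
}}

```text
clock: 14.58
position: [653.1, 72.9, 308.1]
ee_rot: [-0.601, 0.799, 0.0, 0.001]
contact_force: [-0.1, 7.3, -1.7]
gripper_width: 0.2
grasp_force: 2.7
```

Call:
{"method": "carry_out", "body": {
  "slide": [
    [0.0008,-0.0002,0],
    [0.0015,-0.0003,0],
    [0.0015,-0.0003,0]
  ],
  "roll": [0,0,0],
  "claw": [0,0,0]
}}

```text
clock: 14.95
position: [653.0, 71.5, 308.2]
ee_rot: [-0.601, 0.799, 0.0, 0.001]
contact_force: [0.1, 7.6, -2.2]
gripper_width: -0.3
grasp_force: 2.7
```

Call:
{"method": "carry_out", "body": {
  "slide": [
    [0.0008,-0.0001,0],
    [0.0015,-0.0001,0],
    [0.0015,-0.0001,0]
  ],
  "roll": [0,0,0],
  "claw": [0,0,0]
}}

```text
clock: 15.32
position: [652.8, 70.0, 308.4]
ee_rot: [-0.601, 0.799, 0.0, 0.002]
contact_force: [-0.1, 6.0, -1.5]
gripper_width: 0.1
grasp_force: 2.7
```

Call:
{"method": "carry_out", "body": {
  "slide": [
    [0.0008,0,0],
    [0.0015,-0.0001,0],
    [0.0015,-0.0001,0]
  ],
  "roll": [0,0,0],
  "claw": [0,0,0]
}}

```text
clock: 15.7
position: [652.6, 68.7, 308.5]
ee_rot: [-0.601, 0.799, 0.0, 0.002]
contact_force: [1.0, 7.1, -1.8]
gripper_width: -0.1
grasp_force: 2.8
```

Call:
{"method": "carry_out", "body": {
  "slide": [
    [0.0008,0,0],
    [0.0015,0,0],
    [0.0015,0,0]
  ],
  "roll": [0,0,0],
  "claw": [0,0,0]
}}

```text
clock: 16.08
position: [652.3, 67.2, 308.6]
ee_rot: [-0.601, 0.799, 0.0, 0.002]
contact_force: [0.9, 7.5, -1.4]
gripper_width: 0.1
grasp_force: 2.9
```

```bash
python3 - <<'E'
from sw import *
np.set_printoptions(precision=3,suppress=True)
s=read_state();print(s['clock'],s['position'],s['contact_force'],s['wrist_torque'])
t=s['position']-[0,0,173]-A;print('tip panel',t@up,t@y,t@n)
p=get_image('top');X=cloud(p).reshape(-1,3)-A;B=np.stack([X@up,X@y,X@n],1)
p2=get_image('wrist');save(p2,'w5.png')
X=cloud(p2,s).reshape(-1,3)-A;B2=np.stack([X@up,X@y,X@n],1)
for B in(B,B2):
    k=(B[:,2]>58)&(B[:,2]<70)&(np.hypot(B[:,0],B[:,1])<42);b=B[k]
    print(k.sum(),cv2.minAreaRect(b[:,:2].astype(np.float32)) if k.sum()>5 else '')
E
```

```text
16.075 [652.282  67.237 308.649] [ 0.884  7.45  -1.401] [ 2.094 -0.24  -0.05 ]
tip panel 35.592383827606696 3.4629711327170454 47.162444719809976
84 ((0.3018627166748047, -1.0971221923828125), (19.506399154663086, 74.74641418457031), 64.64972686767578)
3039 ((1.29339599609375, -0.8454322814941406), (26.51318359375, 79.499267578125), 71.1476058959961)
```

View pics/w5.png

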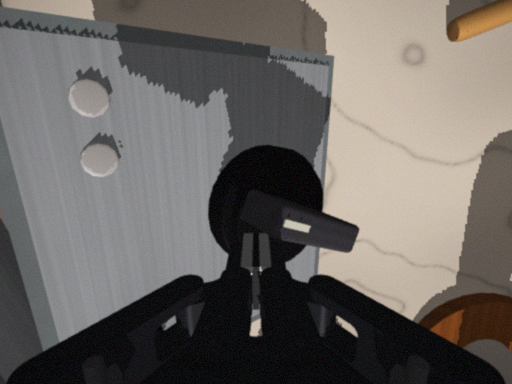

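Call:
{"method": "carry_out", "body": {
  "slide": [
    [0.001,0.0002,0.0001],
    [0.002,0.0004,0.0003],
    [0.002,0.0004,0.0003]
  ],
  "roll": [0,0,0],
  "claw": [0,0,0]
}}

```text
clock: 16.55
position: [651.4, 65.5, 308.5]
ee_rot: [-0.601, 0.799, -0.0, 0.002]
contact_force: [0.3, 6.4, -1.9]
gripper_width: 0.1
grasp_force: 2.9
```

Call:
{"method": "carry_out", "body": {
  "slide": [
    [0.001,0.0002,0.0001],
    [0.002,0.0004,0.0003],
    [0.002,0.0004,0.0003]
  ],
  "roll": [0,0,0],
  "claw": [0,0,0]
}}

```text
clock: 16.92
position: [650.7, 63.6, 308.4]
ee_rot: [-0.601, 0.799, -0.0, 0.003]
contact_force: [2.4, 7.1, -1.7]
gripper_width: 0.1
grasp_force: 2.8
```

Call:
{"method": "carry_out", "body": {
  "slide": [
    [0.001,0.0002,0.0001],
    [0.002,0.0004,0.0003],
    [0.002,0.0004,0.0003]
  ],
  "roll": [0,0,0],
  "claw": [0,0,0]
}}

```text
clock: 17.3
position: [649.9, 61.9, 308.3]
ee_rot: [-0.601, 0.799, -0.001, 0.003]
contact_force: [1.0, 6.9, -0.8]
gripper_width: -0.3
grasp_force: 2.9
```

Call:
{"method": "carry_out", "body": {
  "slide": [
    [0.001,0.0003,0.0002],
    [0.002,0.0006,0.0004],
    [0.002,0.0006,0.0004]
  ],
  "roll": [0,0,0],
  "claw": [0,0,0]
}}

```text
clock: 17.68
position: [648.9, 60.3, 308.0]
ee_rot: [-0.601, 0.799, -0.001, 0.003]
contact_force: [3.2, 7.8, -0.6]
gripper_width: -0.1
grasp_force: 3.1
```

Call:
{"method": "carry_out", "body": {
  "slide": [
    [0.001,0.0003,0.0002],
    [0.0015,0.0005,0.0003],
    [0.0015,0.0005,0.0003]
  ],
  "roll": [0,0,0],
  "claw": [0,0,0]
}}

```text
clock: 18.05
position: [648.2, 59.0, 307.9]
ee_rot: [-0.601, 0.799, -0.001, 0.004]
contact_force: [2.8, 7.6, -0.6]
gripper_width: 0.2
grasp_force: 3.2
```

Call:
{"method": "carry_out", "body": {
  "slide": [
    [0.001,0.0003,0.0002],
    [0.0015,0.0005,0.0003],
    [0.0015,0.0005,0.0003]
  ],
  "roll": [0,0,0],
  "claw": [0,0,0]
}}

```text
clock: 18.42
position: [647.5, 58.1, 307.8]
ee_rot: [-0.601, 0.799, -0.001, 0.004]
contact_force: [3.4, 9.3, -0.3]
gripper_width: -0.5
grasp_force: 3.6
```

```bash
cat > look.py <<'E'
from sw import *
np.set_printoptions(precision=3,suppress=True)
s=read_state();print(s['clock'],s['position'],s['contact_force'],s['wrist_torque'])
t=s['position']-[0,0,173]-A;print('tip panel',t@up,t@y,t@n)
p=get_image('top');X=cloud(p).reshape(-1,3)-A;B=np.stack([X@up,X@y,X@n],1)
k=(B[:,2]>58)&(B[:,2]<70)&(np.hypot(B[:,0],B[:,1])<42);b=B[k]
print(k.sum(),cv2.minAreaRect(b[:,:2].astype(np.float32)) if k.sum()>5 else '')
E
python3 look.py
```

```text
18.425 [647.511  58.053 307.765] [ 3.364  9.331 -0.34 ] [ 2.598 -0.922 -0.078]
tip panel 33.38719470209076 -6.675984164650835 47.62763904975772
53 ((-1.571359634399414, -1.88531494140625), (20.001157760620117, 74.16825866699219), 47.301170349121094)
```

Call:
{"method": "carry_out", "body": {
  "slide": [
    [0.0005,0.0002,0.0001],
    [0.001,0.0003,0.0002],
    [0.001,0.0003,0.0002]
  ],
  "roll": [0,0,0],
  "claw": [0,0,0]
}}

```text
clock: 18.85
position: [647.2, 57.7, 307.7]
ee_rot: [-0.601, 0.799, -0.001, 0.005]
contact_force: [3.7, 10.4, 0.1]
gripper_width: 0.1
grasp_force: 4.3
```

Call:
{"method": "carry_out", "body": {
  "slide": [
    [0.0005,0.0002,0.0001],
    [0.001,0.0003,0.0002],
    [0.001,0.0003,0.0002]
  ],
  "roll": [0,0,0],
  "claw": [0,0,0]
}}

```text
clock: 19.23
position: [646.9, 57.3, 307.7]
ee_rot: [-0.601, 0.799, -0.001, 0.006]
contact_force: [3.7, 11.5, -0.9]
gripper_width: 0.2
grasp_force: 4.9
```

Call:
{"method": "carry_out", "body": {
  "slide": [
    [0.001,0,0],
    [0.002,0,0],
    [0.003,0,0],
    [0.003,0,0]
  ],
  "roll": [0,0,0,0],
  "claw": [0,0,0,0]
}}

```text
clock: 19.73
position: [646.7, 55.1, 308.3]
ee_rot: [-0.602, 0.799, -0.001, 0.008]
contact_force: [5.7, 13.4, -0.2]
gripper_width: 0.2
grasp_force: 6.1
```

Call:
{"method": "carry_out", "body": {
  "slide": [
    [0.001,0,0],
    [0.002,0,0],
    [0.003,0,0],
    [0.003,0,0]
  ],
  "roll": [0,0,0,0],
  "claw": [0,0,0,0]
}}

```text
clock: 20.23
position: [646.3, 53.2, 308.6]
ee_rot: [-0.602, 0.799, -0.001, 0.01]
contact_force: [6.2, 17.0, 1.3]
gripper_width: -0.2
grasp_force: 7.4
```

```bash
python3 look.py
```

```text
20.225 [646.337  53.196 308.607] [ 6.222 17.02   1.28 ] [ 5.181 -1.895 -0.041]
tip panel 34.03515127551126 -11.66940581719816 48.2016814113709
48 ((-0.8405132293701172, 0.4381885528564453), (19.58534812927246, 76.91889190673828), 51.0551643371582)
```

Call:
{"method": "carry_out", "body": {
  "slide": [
    [0.001,0,0],
    [0.002,0,0],
    [0.003,0,0],
    [0.004,0,0],
    [0.004,0,0],
    [0.004,0,0],
    [0.004,0,0],
    [0.004,0,0]
  ],
  "roll": [0,0,0,0,0,0,0,0],
  "claw": [0,0,0,0,0,0,0,0]
}}

```text
clock: 21.28
position: [645.3, 45.5, 309.9]
ee_rot: [-0.602, 0.799, -0.004, 0.006]
contact_force: [6.3, 3.6, 3.2]
gripper_width: -0.3
grasp_force: 3.3
```

Call:
{"method": "carry_out", "body": {
  "slide": [
    [0,0,0],
    [0,0,0],
    [0,0,0],
    [0,0,0],
    [0,0,0],
    [0,0,0],
    [0,0,0],
    [0,0,0]
  ],
  "roll": [0,0,0,0,0,0,0,0],
  "claw": [0,0,0,0,0,0,0,0]
}}

```text
clock: 22.28
position: [645.3, 45.5, 309.9]
ee_rot: [-0.602, 0.799, -0.004, 0.007]
contact_force: [6.8, 3.3, 3.2]
gripper_width: 0.3
grasp_force: 3.3
```

Call:
{"method": "carry_out", "body": {
  "slide": [
    [0,0,0],
    [0,0,0],
    [0,0,0],
    [0,0,0],
    [0,0,0]
  ],
  "roll": [0,0,0,0,0],
  "claw": [0,0,0,0,0]
}}

```text
clock: 22.9
position: [645.3, 45.5, 309.9]
ee_rot: [-0.602, 0.799, -0.004, 0.007]
contact_force: [6.8, 2.9, 2.6]
gripper_width: -0.1
grasp_force: 3.3
```

```bash
python3 look.py
```

```text
22.9 [645.266  45.48  309.9  ] [6.801 2.86  2.578] [ 1.046 -1.905 -0.074]
tip panel 35.664664446285855 -19.383139446970368 48.63898476402686
45 ((-3.684398651123047, 1.6903419494628906), (19.257848739624023, 72.11215209960938), 52.31612777709961)
```

Call:
{"method": "carry_out", "body": {
  "slide": [
    [0,0,-0.01],
    [0,0,-0.03],
    [0,0,-0.06],
    [0,0,-0.07],
    [-0.05,0,-0.07],
    [-0.08,0,-0.07],
    [-0.08,0,-0.07]
  ],
  "roll": [0,0,0,0,-10,-20,-24],
  "claw": [0,0,0,0,0,0,0]
}}

```text
clock: 23.82
position: [664.5, 123.4, 374.6]
ee_rot: [0.756, -0.655, -0.0, 0.001]
contact_force: [0.1, -1.1, -0.3]
gripper_width: 0.1
grasp_force: 0.0
```

```bash
python3 look.py; cat > plan.py <<'E'
from sw import *
import sys
np.set_printoptions(precision=4,suppress=True)
s=read_state();M=R.from_quat(s['ee_rot']).as_matrix();tx=M[:,0]
psi_of=lambda f:-np.arctan2(c*np.sin(f),np.cos(f))
xb=float(sys.argv[1]);zb=float(sys.argv[2])
for f,back in((-.5,14),(-.5,0),(-.25,0),(0,0),(.25,0),(.5,0),(.7,0)):
    psi=psi_of(f);t,cx,cz,zm=tip(f,xb,zb,psi)
    ax=np.sin(psi)*ex-np.cos(psi)*ey   # wanted tool x = minus face normal
    roll=-np.degrees(np.arctan2(np.cross(tx,ax)[2],tx@ax))
    t=t-ax*back+[0,0,173]
    print(f,'slide',M.T@(t-s['position'])/1000,'roll',round(roll,1),'world',t,'contact',round(cx,1),round(cz,1),round(zm,1))
print(s['joints'],s['clock'])
E
python3 plan.py 22 46
```

```text
23.825 [664.465 123.442 374.607] [ 0.13  -1.124 -0.296] [-0.04   0.036 -0.007]
tip panel 70.40871925851017 60.855465131608966 103.30405625739499
100 ((0.026309967041015625, -0.3252525329589844), (73.3695297241211, 20.250139236450195), 27.54831886291504)
-0.5 slide [0.0002 0.0282 0.0842] roll -0.1 world [636.1541 118.2855 290.5803] contact 36.3 65.3 35.8
-0.5 slide [0.0142 0.0282 0.0842] roll -0.1 world [638.153  104.4289 290.5803] contact 36.3 65.3 35.8
-0.25 slide [0.0229 0.0236 0.0787] roll 12.2 world [643.9527  96.4295 296.0204] contact 37.3 64.8 36.6
0 slide [0.0327 0.0219 0.0749] roll 24.1 world [647.0199  86.9703 299.9004] contact 10.1 54.3 37.7
0.25 slide [0.0399 0.0211 0.0723] roll 35.9 world [648.8529  79.9978 302.4724] contact 22.9 47.3 36.6
0.5 slide [0.0474 0.0221 0.0708] roll 48.2 world [648.9739  72.3868 304.0138] contact 11.2 56.2 35.8
0.7 slide [0.0533 0.0241 0.0704] roll 58.7 world [647.8083  66.2553 304.4051] contact 11.1 56.4 35.6
[ 0.4213  0.4909  0.1022  0.0002 -1.1848 -0.2791] 23.875
```

Call:
{"method": "carry_out", "body": {
  "slide": [
    [0,0.028,0.03],
    [0,0.028,0.06],
    [0,0.028,0.08],
    [0,0.028,0.084],
    [0.007,0.028,0.084],
    [0.0142,0.028,0.084],
    [0.019,0.0258,0.0812],
    [0.023,0.0236,0.0787]
  ],
  "roll": [0,0,0,0,0,0,6,12],
  "claw": [0,0,0,0,0,0,0,0]
}}

```text
clock: 24.88
position: [643.9, 95.8, 297.5]
ee_rot: [-0.679, 0.734, 0.001, 0.001]
contact_force: [-1.1, 3.7, -2.8]
gripper_width: -0.0
grasp_force: 1.9
```

```bash
python3 look.py;python3 plan.py 23 46
```

```text
24.875 [643.94   95.759 297.472] [-1.118  3.714 -2.817] [ 1.067  0.295 -0.004]
tip panel 16.2084732626624 28.60828219673537 47.0905638103825
98 ((-1.1046562194824219, -0.9353542327880859), (75.59016418457031, 20.63465690612793), 14.679665565490723)
-0.5 slide [-0.0225  0.0091  0.0068] roll -12.7 world [636.9768 118.5496 291.0836] contact 37.3 65.3 35.8
-0.5 slide [-0.0088  0.006   0.0068] roll -12.7 world [638.9757 104.6931 291.0836] contact 37.3 65.3 35.8
-0.25 slide [-0.0008 -0.0005  0.0012] roll -0.4 world [644.7638  96.1698 296.6164] contact 35.5 64.4 36.6
0 slide [ 0.0083 -0.0042 -0.0026] roll 11.4 world [647.8077  86.7459 300.474 ] contact 11.1 54.3 37.7
0.25 slide [ 0.0154 -0.0065 -0.0052] roll 23.2 world [649.5485  79.5424 303.0281] contact 23.9 47.3 36.6
0.5 slide [ 0.0232 -0.0071 -0.0067] roll 35.5 world [649.5339  71.7287 304.5172] contact 12.2 56.2 35.8
0.7 slide [ 0.0295 -0.0063 -0.0071] roll 46.0 world [648.2343  65.4641 304.8438] contact 12.1 56.4 35.6
[ 0.3946  0.5142 -0.0627 -0.0017 -0.9926 -0.4727] 24.925
```

Call:
{"method": "carry_out", "body": {
  "slide": [
    [0.004,-0.002,-0.001],
    [0.0083,-0.004,-0.0025],
    [0.012,-0.0055,-0.004],
    [0.0154,-0.0065,-0.005],
    [0.0192,-0.0068,-0.006],
    [0.0232,-0.007,-0.0065],
    [0.0232,-0.007,-0.0065]
  ],
  "roll": [6,11,17,23,29,36,36],
  "claw": [0,0,0,0,0,0,0]
}}

```text
clock: 25.8
position: [650.2, 73.0, 304.4]
ee_rot: [-0.422, 0.907, 0.001, 0.003]
contact_force: [2.5, 4.9, -2.9]
gripper_width: -0.2
grasp_force: 2.7
```

```bash
python3 look.py;python3 plan.py 23 46|tail -3
```

```text
25.8 [650.157  73.033 304.438] [ 2.454  4.87  -2.927] [ 1.694 -0.593 -0.02 ]
tip panel 30.20166715672075 8.455693661747095 45.79655146907704
105 ((-0.5113067626953125, -0.4817028045654297), (19.872024536132812, 75.23749542236328), 71.59344482421875)
0.5 slide [ 0.0015 -0.0004 -0.0001] roll -0.1 world [649.5339  71.7287 304.5172] contact 12.2 56.2 35.8
0.7 slide [ 0.0071 -0.0035 -0.0005] roll 10.4 world [648.2343  65.4641 304.8438] contact 12.1 56.4 35.6
[ 0.3584  0.5117 -0.0485 -0.002  -1.0047 -1.0566] 25.85
```

Call:
{"method": "carry_out", "body": {
  "slide": [
    [0.003,-0.001,-0.0002],
    [0.006,-0.002,-0.0003],
    [0.0085,-0.003,-0.0005],
    [0.0105,-0.0035,-0.0005],
    [0.0105,-0.0035,-0.0005]
  ],
  "roll": [4,8,11,11,11],
  "claw": [0,0,0,0,0]
}}

```text
clock: 26.48
position: [646.9, 63.2, 305.8]
ee_rot: [-0.334, 0.943, 0.001, 0.005]
contact_force: [4.2, 6.4, -2.2]
gripper_width: -0.1
grasp_force: 3.1
```

```bash
python3 look.py;python3 plan.py 23 46|tail -2
```

```text
26.475 [646.915  63.202 305.804] [ 4.187  6.384 -2.197] [ 1.775 -1.204  0.03 ]
tip panel 30.637713516732905 -1.8873578709129648 47.159268912941585
103 ((-0.012647628784179688, -1.1504993438720703), (20.437314987182617, 75.41120147705078), 57.32295608520508)
0.7 slide [-0.0024  0.0009  0.001 ] roll -0.5 world [648.2343  65.4641 304.8438] contact 12.1 56.4 35.6
[ 0.3456  0.5031 -0.0603 -0.0013 -0.9975 -1.2354] 26.525
```

Call:
{"method": "carry_out", "body": {
  "slide": [
    [0.0015,0,0],
    [0.003,0,0],
    [0.0045,0.0005,0],
    [0.006,0.001,0],
    [0.006,0.001,0]
  ],
  "roll": [0,0,0,0,0],
  "claw": [0,0,0,0,0]
}}

```text
clock: 27.15
position: [643.2, 60.5, 306.9]
ee_rot: [-0.334, 0.943, -0.0, 0.008]
contact_force: [8.5, 5.8, -2.7]
gripper_width: -0.1
grasp_force: 4.4
```

```bash
python3 look.py
```

```text
27.15 [643.153  60.5   306.861] [ 8.468  5.826 -2.663] [ 1.81  -2.59   0.004]
tip panel 28.88599981537628 -5.517391534986513 49.67548394910229
98 ((-0.78765869140625, 0.1882190704345703), (19.760225296020508, 76.51292419433594), 52.77714157104492)
```

Call:
{"method": "carry_out", "body": {
  "slide": [
    [0.002,0,0],
    [0.004,0,0],
    [0.006,0,0],
    [0.006,0,0]
  ],
  "roll": [0,0,0,0],
  "claw": [0,0,0,0]
}}

```text
clock: 27.7
position: [640.7, 58.9, 307.9]
ee_rot: [-0.334, 0.942, 0.001, 0.014]
contact_force: [14.9, 11.9, -5.5]
gripper_width: 0.2
grasp_force: 8.1
```

```bash
python3 look.py
```

```text
27.7 [640.684  58.929 307.855] [14.887 11.881 -5.547] [ 3.66  -4.442  0.072]
tip panel 27.863653588967352 -7.703797984472084 51.60437831108921
97 ((-0.9308338165283203, -0.45253753662109375), (20.237855911254883, 74.45038604736328), 47.32036209106445)
```

Call:
{"method": "carry_out", "body": {
  "slide": [
    [0.002,0,0],
    [0.004,0,0.0005],
    [0.006,0,0.001],
    [0.006,0,0.001]
  ],
  "roll": [0,0,0,0],
  "claw": [0,0,0,0]
}}

```text
clock: 28.25
position: [638.4, 57.6, 307.9]
ee_rot: [-0.335, 0.942, 0.001, 0.02]
contact_force: [22.0, 20.4, -8.3]
gripper_width: 0.0
grasp_force: 12.0
```

```bash
python3 look.py
```

```text
28.25 [638.42   57.573 307.892] [22.046 20.378 -8.265] [ 5.786 -6.273  0.075]
tip panel 26.406186977997027 -9.628906352197234 52.670945615670234
88 ((-0.8036422729492188, -0.599517822265625), (19.715301513671875, 72.15898895263672), 49.37887191772461)
```

Call:
{"method": "carry_out", "body": {
  "slide": [
    [0,0,0],
    [0,0,0],
    [0,0,0],
    [0,0,0],
    [0,0,0],
    [0,0,0],
    [0,0,0],
    [0,0,0]
  ],
  "roll": [0,0,0,0,0,0,0,0],
  "claw": [0,0,0,0,0,0,0,0]
}}

```text
clock: 29.3
position: [638.5, 57.6, 307.9]
ee_rot: [-0.335, 0.942, 0.001, 0.02]
contact_force: [21.5, 19.5, -7.9]
gripper_width: -0.3
grasp_force: 12.0
```

Call:
{"method": "carry_out", "body": {
  "slide": [
    [0,0,0],
    [0,0,0],
    [0,0,0],
    [0,0,0],
    [0,0,0],
    [0,0,0]
  ],
  "roll": [0,0,0,0,0,0],
  "claw": [0,0,0,0,0,0]
}}

```text
clock: 30.05
position: [638.5, 57.6, 307.8]
ee_rot: [-0.335, 0.942, 0.001, 0.02]
contact_force: [21.7, 19.5, -7.6]
gripper_width: 0.1
grasp_force: 12.0
```

```bash
python3 look.py
```

```text
30.05 [638.471  57.611 307.836] [21.704 19.461 -7.632] [ 5.754 -6.184  0.096]
tip panel 26.405355231526716 -9.577972440750152 52.6030012835827
91 ((-0.3827552795410156, 0.3890399932861328), (19.892316818237305, 75.98008728027344), 49.2977180480957)
```

Call:
{"method": "carry_out", "body": {
  "slide": [
    [-0.01,0,-0.004],
    [-0.02,0,-0.012],
    [-0.03,0,-0.03],
    [-0.03,0,-0.08],
    [-0.03,0,-0.12],
    [-0.03,0.05,-0.13],
    [-0.03,0.1,-0.13],
    [-0.03,0.1,-0.13]
  ],
  "roll": [0,0,0,0,0,0,0,0],
  "claw": [0,0,0,0,0,0,0,0]
}}

```text
clock: 31.1
position: [589.6, 149.4, 435.2]
ee_rot: [-0.335, 0.942, 0.0, 0.001]
contact_force: [0.6, -0.9, 0.1]
gripper_width: 0.1
grasp_force: 0.0
```

```bash
python3 look.py; python3 - <<'E'
from h import *
np.set_printoptions(precision=1,suppress=True)
p=get_image('top');save(p,'t9.png');cv2.imwrite('pics/t9c.png',cv2.resize(cv2.imread('pics/t9.png')[90:290,90:420],None,fx=2.4,fy=2.4))
X=cloud(p).reshape(-1,3);m=(X[:,2]>200)&(X[:,2]<235)&(np.hypot(X[:,0]-455,X[:,1]-343)<60);print(m.sum(),X[m].mean(0))
E
```

```text
31.1 [589.577 149.352 435.236] [ 0.574 -0.94   0.086] [-0.007 -0.02   0.036]
tip panel 40.37175737293232 65.2582241679795 198.34997355244087
110 ((-0.31068992614746094, -0.2797985076904297), (76.04635620117188, 19.86455535888672), 29.597667694091797)
0 [nan nan nan]<stdin>:4: RuntimeWarning: Mean of empty slice.
  ret = um.true_divide(
```

View pics/t9c.png

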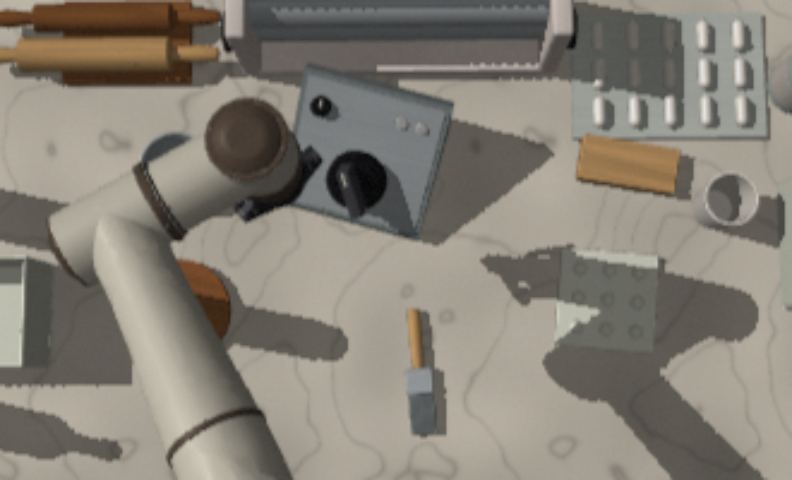

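The top view shows the bar back at rest (355,190). The arm hides the canister, so I'll check that from the scene camera.

```bash
python3 - <<'E'
from h import *
np.set_printoptions(precision=1,suppress=True)
p=get_image('scene');save(p,'s9.png')
X=cloud(p).reshape(-1,3);m=(X[:,2]>40)&(X[:,2]<235)&(np.hypot(X[:,0]-455,X[:,1]-343)<50);Q=X[m];print(m.sum(),Q.min(0),Q.max(0))
E
```

```text
1229 [427.  312.2  40. ] [489.7 374.2 219.8]
```

View pics/s9.png

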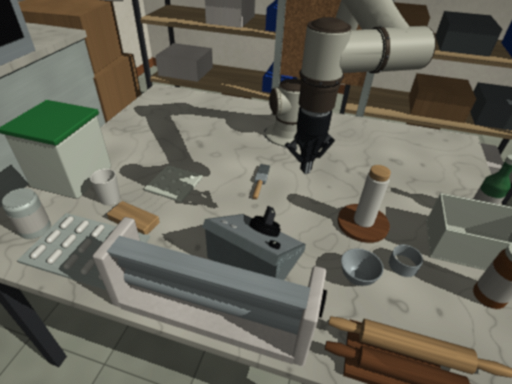

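The scene view shows the canister upright at the board's centre (about (372,197)), the bar at rest (267,220) and the other things where they were.

```bash
python3 -c "
from bench import job_done
print(job_done())"
```

```text
the job is handed in; nothing more can be done
None
```

The job is handed in: the canister stands upright on the round board, and the switch was held against its stop for about 1.8 s at about 30 N and has sprung back to rest; a first push had slipped off the bar's end, so I turned it a second time.

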